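Slide the valve plate under the gauge bridge

TASK

Two hydraulic parts wait in the two tracks of the gauge fixture on the bench. Push the thin flat plate with the two big round bores along its track, under the low bridge with the dial gauges, until its leading end is home against the stop bar beyond the bridge. Keep the plate down on the fixture, and leave the taller block in the other track where it is.

Things in the scene. Friction and masses are not known exactly. Their poses are not given: they have to be found in the camera images.
- plate: Flat aluminium valve plate, two through bores 26 mm wide, 40 mm either side of its centre. 54 mm wide (x), 140 mm long (y), 12 mm thick, 0.4 to 0.85 kg, loose; sliding it takes up to 10 N. Origin: centre of its underside, z up. Starts flat in one of the two tracks, along it (within 3 degrees), its centre at fixture y = -95 to -50 mm.
- block: Aluminium block with ports, 54 mm wide (x), 140 mm long (y), 34 mm tall: too tall for the bridge. Loose, 0.75 kg. Origin: centre of its underside, z up. Starts in the other track, beside the plate. To be left alone.
- gauge: Fixed steel fixture. Origin: centre of its underside, on the bench, z up; +y is the pushing direction. Bed 174 mm (x) by 340 mm (y), top 10 mm above the bench. Two tracks along y, centred on x = -40 and +40 mm, 66 mm wide between guide strips 8 mm high and 14 mm wide; open at the -y end. Stop bar across the +y end: face at y = 155 mm, 14 mm high. Plate home: its centre at y = 85, rear end at y = 15 mm.
- gauge_bridge (a point): Middle of the bridge's underside: fixture x = 0, y = 85, z = 30 mm; axes as the fixture's. Grey beam across both tracks, 30 mm deep along y (y = 70 to 100 mm), underside 20 mm above the bed (gauge plungers 18 mm), beam top 55 mm above the bench; posts outside the tracks. Two dial gauges on it reach 142 mm above the bench, at y = 75 to 96 mm.

How it is judged:
By the outcome, as a careful person would: the job done as asked, in the order asked, and still so for the second after the job is handed in, with the robot touching nothing.
It also fails if it takes over 30 s, if anything falls off the work surface, if the arm or the gripper's body presses on something with over 40 N, if the wrist force passes 120 N, or if a joint passes its speed limit or range.

ROBOT

A 7-joint arm with a two-finger parallel gripper is mounted at the origin on the work surface. World frame = base frame: x ahead of the robot, y to its left, z up, the work surface at z = 0. Lengths are in m, angles in rad, forces in N, time in s.
With the tool pointing down it reaches from about 0.375 to 0.925 m from the base axis. Payload 3.1 kg.
Tool frame: the origin (TCP) lies midway between the tips of the shut fingers; the grasp point (between the pads) lies 19 mm behind it; z points along the fingers, y is the line along which they close (so a half turn about z gives the same grasp; the last joint's range is limited). The gripper opens to 85 mm and grips with 20 to 120 N. Pads are 22 mm wide; open, the fingers measure 114 mm over their backs; the gripper's body (76 mm by 85 mm) begins 54 mm behind the grasp point. The pads swing forward as they close: fully open they stand 13 mm farther back than shut.
Start: joints at [1.012, 0.383, 0.044, 1.598, -0.018, 1.161, -0.05], TCP at [0.289, -0.582, 0.231] pointing down, gripper open.
Joint ranges: [-2.61, 2.61], [-0.41, 2.15], [-1.48, 1.57], [0, 2.5], [-1.57, 4.71], [0.05, 1.97], [-2.85, 2.85]. Speed limits (rad/s): [2.79, 2.79, 3.14, 3.14, 3.14, 3.14, 3.14].

INTERFACE

Orientations are given as a unit quaternion [w, x, y, z].
In Python, from plant import arm, optics gives the robot as it stands. The module is installed in compiled form; this text tells all that it offers.
- The arm moves only by the tool arm_command, never from a script. Its argument "motion" is a list of rows, each an object of numbers: "tx", "ty", "tz": the shift along the tool's x, y, z in m; "twist": the turn about the tool's z in rad; "hand": the opening in per cent of the stroke, from 0 (shut) to 100 (fully open). A call has 1 to 8 rows; each row is the pose to reach, as a shift and turn from the pose commanded when the call began, along the tool's axes at that moment; what a row does not reach only later rows make up. A row lasts 1/10 s, in which the tool goes at most 50 mm and 8.59 degrees, less where a joint would pass 70% of its speed; a pose out of reach is approached as far as the arm can. A call with a gripper value outside its range is refused whole. The fingers move at their own pace and stop on an object; "newtons" is the grip in N (left out, the last holds). Time passes only in rows, so rows that repeat a pose let the fingers close. It gives the time, the measured TCP pose, the force, the opening and the grip force at its end, in the units of the state.
- arm.get_obs(): the state, without advancing time (a new reading comes with each control period).
- optics.capture(name): name is "side" or "top" or "wrist"; returns a dict with "img" (400x640x3 uint8, red, green, blue), "camera_matrix" (3x3 intrinsics, pixels), "xyz" and "attitude" of the camera in the world. Camera axes: x right, y up, looking along -z (the intrinsics and any distortion apply to the point x, -y, -z); pixel columns grow to the right and rows downward; lengths in m; the calibration is good to about 2 mm. A picture is of the moment at which its call begins. There is no depth.
- arm.close_job(): hands the job in; it is judged then, once.
The state is a dict: "t": time; "joint_pos": joint angles; "qd": joint speeds; "effort": joint torques, N m; "ee_pos": TCP position; "tcp_rot": TCP orientation; "wrist_force": force on the tool from outside, world axes, zero at the start; "ft_torque": the same for the moment, N m; "width": opening from 0.0 (shut) to 1.0 (fully open); "finger_force": force on a finger pad.
Only numpy, scipy, OpenCV 4.12 (cv2) and the standard library are available. Lean on these libraries where they do the work, as an engineer would, in place of code of your own. Each camera call takes 0.05 s, during which the arm holds its last target. There are 200 camera calls.

## Working session

There is one attempt and no reset: what is moved stays moved. The work goes in short steps, Python scripts to look and compute and a tool call to move; the robot and the scene stay as the last step left them, time stands still between calls to the robot, and variables do not carry over. Pictures are saved under pics/ and viewed, at most 10 in all, crops included, and the job is handed in when it is done.

Besides the shell and the picture viewer there is one more tool, called after "Request:" as name(argument=value, ...) on one line, values as JSON. arm_command: Moves the arm, as the interface text tells. Its arguments: {"type":"object","properties":{"motion":{"type":"array"},"newtons":{"type":"number"}},"required":["motion"]}

```bash
mkdir -p pics; python3 - <<'E'
from plant import arm, optics
import cv2,pickle
o=arm.get_obs();print(o)
for n in("side","top"):
    c=optics.capture(n);pickle.dump(c,open(n+".pkl","wb"));cv2.imwrite(f"pics/{n}0.png",c["img"][:,:,::-1]);print(n,c["camera_matrix"],c["xyz"],c["attitude"],c.keys())
E
```

```text
{'t': 0.0, 'joint_pos': array([ 1.01220265,  0.38382979,  0.04381591,  1.59957958, -0.01791218,
        1.16114837, -0.04989417]), 'qd': array([-7.69930929e-04,  2.60194720e-03,  7.67057625e-05, -1.47217786e-03,
       -1.44435954e-04,  3.16156347e-04,  9.14902955e-04]), 'effort': array([ 2.55366549e-04, -4.33463752e+01,  1.02474175e+00, -2.49511403e+01,
        1.04436313e-02,  1.12929119e-02,  5.01780846e-06]), 'ee_pos': array([ 0.28862433, -0.58136896,  0.2298876 ]), 'tcp_rot': array([-1.23737950e-03,  9.73563923e-01,  2.28411105e-01, -3.52017309e-04]), 'wrist_force': array([-0.71245846,  0.73249515, -0.59464285]), 'ft_torque': array([ 0.02847107,  0.04415859, -0.02269448]), 'finger_force': 0.0, 'width': 1.000252161930115}
side [[443.45815535   0.         320.17659849]
 [  0.         443.45815535 197.08057967]
 [  0.           0.           1.        ]] [ 0.30493437 -0.48119595  0.40767202] [ 0.84582382  0.4807813  -0.12391895 -0.19512943] dict_keys(['img', 'camera_matrix', 'xyz', 'attitude'])
top [[464.91658225   0.         327.91327945]
 [  0.         464.91658225 195.40863676]
 [  0.           0.           1.        ]] [0.46926379 0.01705808 0.68800468] [ 0.70811025  0.06037524 -0.0632003  -0.70067141] dict_keys(['img', 'camera_matrix', 'xyz', 'attitude'])
```

View pics/top0.png

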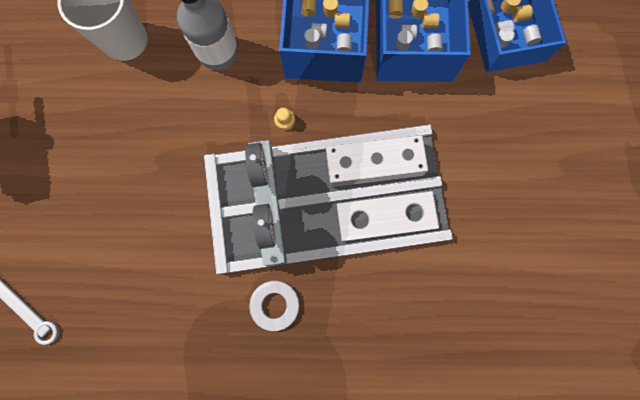

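View pics/side0.png

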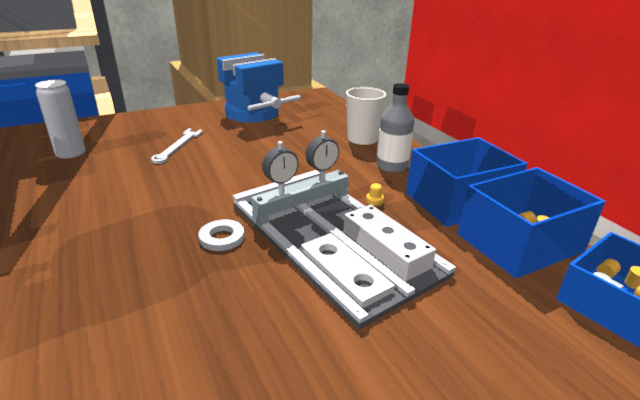

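The plate lies in the lower track of the top view, nearest the robot, with bores at about (360,219) and (414,212). The block with the small ports is in the upper track. The stop bar is on the left, at (206,156) to (217,273), so pushing goes image-left.

```bash
cat > h.py <<'E'
import numpy as np,cv2,pickle
from scipy.spatial.transform import Rotation as R
def rot(q): return R.from_quat(np.r_[q[1:],q[0]]).as_matrix()
def ray(c,p,z):
    k=np.linalg.inv(c["camera_matrix"])@np.array([p[0],p[1],1.]); d=rot(c["attitude"])@(k*[1,-1,-1])
    return c["xyz"]+d*(z-c["xyz"][2])/d[2]
E
python3 - <<'E'
from h import *
c=pickle.load(open("top.pkl","rb"));im=c["img"]
hsv=cv2.cvtColor(im,cv2.COLOR_RGB2HSV);m=((hsv[...,2]>165)&(hsv[...,1]<50)).astype(np.uint8)*255
cs,_=cv2.findContours(m,cv2.RETR_CCOMP,cv2.CHAIN_APPROX_NONE)
for k in cs:
    a=cv2.contourArea(k)
    if a>100: r=cv2.minAreaRect(k);print(int(a),np.round(r[0],1),np.round(r[1],1),round(r[2],1))
np.set_printoptions(precision=4,suppress=True)
print("stopbar",[ray(c,p,.024)[:2] for p in((205,156),(217,273),(216,154),(228,271))])
print("strip ends",[ray(c,p,.018)[:2] for p in((430,126),(432,134),(451,232),(452,240),(440,178),(441,186))])
print("bores",[ray(c,p,.022)[:2] for p in((360,219),(414.5,212))])
s=pickle.load(open("side.pkl","rb"))
print("side bores",[ray(s,p,.022)[:2] for p in((327.5,249),(364,280))])
b=cv2.resize(im[110:290,190:470],None,fx=2.8,fy=2.8,interpolation=cv2.INTER_CUBIC);cv2.imwrite("pics/crop.png",b[:,:,::-1])
E
```

```text
1855 [273.5 305.5] [48.1 49.5] 45.0
557 [273.3 305.3] [26.2 26.9] 45.0
983 [ 24.  312.5] [78.5 23.3] 45.0
128 [ 45.7 334.2] [12.1 17.4] 54.0
597 [254.8 259.3] [17.9 55.8] 76.0
996 [393.6 242.4] [  9.7 116.2] 81.6
3563 [387.3 215.5] [37.9 98.1] 82.4
282 [359.3 219.3] [19.1 18.4] 45.0
274 [413.8 211.8] [19.1 18.4] 45.0
627 [251.5 201.2] [56.9 35.9] 6.8
897 [384.2 188.5] [  9.2 114.4] 81.8
1405 [229.9 212. ] [119.3  41.3] 84.3
109 [265.7 153.3] [26.   8.1] 81.9
4645 [354.2 157.7] [ 45.1 160.1] 82.0
131 [345.5 161.5] [13. 13.] 0.0
124 [376.3 157.8] [12.7 12. ] 45.0
122 [407.8 154.2] [12.7 12. ] 45.0
136 [433.  41.] [14. 12.] 90.0
118 [342.5  40.5] [13. 11.] 90.0
155 [531.5  32.3] [14.  13.2] 74.1
235 [506.1  30.3] [19.8 14.9] 85.2
227 [90.  14.5] [29. 66.] 90.0
stopbar [array([0.6435, 0.1963]), array([0.4741, 0.1699]), array([0.6467, 0.1803]), array([0.477 , 0.1546])]
strip ends [array([ 0.6955, -0.1376]), array([ 0.683 , -0.1402]), array([ 0.536 , -0.1635]), array([ 0.5244, -0.1645]), array([ 0.6156, -0.1501]), array([ 0.6036, -0.1512])]
bores [array([ 0.553 , -0.0316]), array([ 0.564 , -0.1105])]
side bores [array([ 0.5508, -0.0346]), array([ 0.5633, -0.1139])]
```

View pics/crop.png

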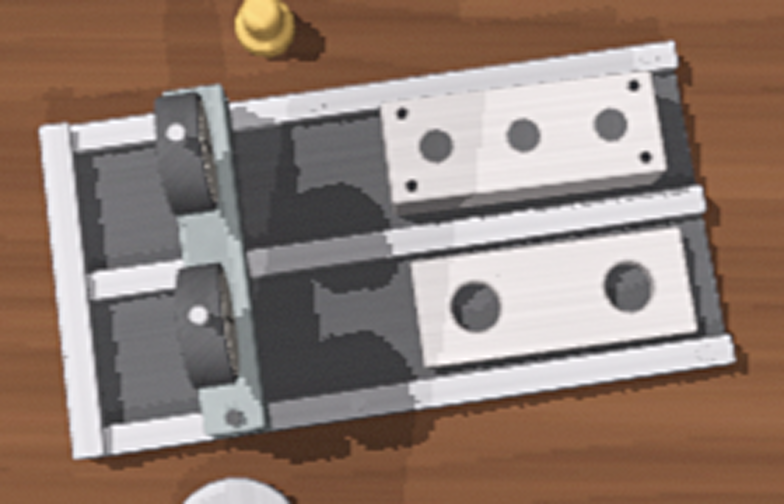

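Request:
arm_command(motion=[{"tx": 0.434, "ty": -0.23, "tz": 0, "twist": -1.262, "hand": 0}, {"tx": 0.434, "ty": -0.23, "tz": 0, "twist": -1.262, "hand": 0}, {"tx": 0.434, "ty": -0.23, "tz": 0, "twist": -1.262, "hand": 0}, {"tx": 0.434, "ty": -0.23, "tz": 0, "twist": -1.262, "hand": 0}, {"tx": 0.434, "ty": -0.23, "tz": 0, "twist": -1.262, "hand": 0}, {"tx": 0.434, "ty": -0.23, "tz": 0, "twist": -1.262, "hand": 0}, {"tx": 0.434, "ty": -0.23, "tz": 0, "twist": -1.262, "hand": 0}, {"tx": 0.434, "ty": -0.23, "tz": 0, "twist": -1.262, "hand": 0}], newtons=40)

```text
t: 0.9
ee_pos: [0.5227, -0.2554, 0.2309]
tcp_rot: [-0.0, 0.672, 0.74, -0.0]
wrist_force: [1.2, -1.2, -0.5]
width: -0.005
finger_force: 0.0
```

```bash
cat >> h.py <<'E'
A=np.radians(8.8);X=np.array([np.cos(A),np.sin(A)]);Y=np.array([-np.sin(A),np.cos(A)]);O=np.array([.5844,.0169])
def go(fx,fy,z):
    from plant import arm
    o=arm.get_obs();M=rot(o["tcp_rot"]);t=np.r_[O+fx*X+fy*Y,z]
    e=np.arctan2(M[1,1],M[0,1])-A
    print("fix now",np.round([(o["ee_pos"][:2]-O)@X,(o["ee_pos"][:2]-O)@Y],4),o["ee_pos"],"shift",np.round(M.T@(t-o["ee_pos"]),4),"twist",round(e,4),"tilt",M[:,2],"F",o["wrist_force"])
E
python3 -c "
from h import *
go(-.04,-.197,.1)"
```

```text
fix now [-0.1026 -0.2597] [ 0.52272126 -0.2554368   0.23089429] shift [0.0662 0.059  0.1309] twist -0.0576 tilt [-6.86673217e-04  3.66060434e-05 -9.99999764e-01] F [ 1.24814958 -1.16670547 -0.49901446]
```

Request:
arm_command(motion=[{"tx": 0.066, "ty": 0.059, "tz": 0, "twist": -0.058, "hand": 0}, {"tx": 0.066, "ty": 0.059, "tz": 0.03, "twist": -0.058, "hand": 0}, {"tx": 0.066, "ty": 0.059, "tz": 0.08, "twist": -0.058, "hand": 0}, {"tx": 0.066, "ty": 0.059, "tz": 0.13, "twist": -0.058, "hand": 0}, {"tx": 0.066, "ty": 0.059, "tz": 0.13, "twist": -0.058, "hand": 0}, {"tx": 0.066, "ty": 0.059, "tz": 0.13, "twist": -0.058, "hand": 0}])

```text
t: 1.5
ee_pos: [0.574, -0.1863, 0.1004]
tcp_rot: [-0.002, 0.653, 0.757, -0.001]
wrist_force: [1.0, 0.2, 0.8]
width: -0.002
finger_force: 0.0
```

```bash
python3 -c "
from h import *
go(-.04,-.197,.015)
from plant import optics
c=optics.capture('wrist');cv2.imwrite('pics/w1.png',c['img'][:,:,::-1]);pickle.dump(c,open('w.pkl','wb'))"
```

```text
fix now [-0.0414 -0.1992] [ 0.57398627 -0.18626342  0.10044042] shift [0.0021 0.0016 0.0854] twist -0.0061 tilt [-0.00313316  0.00103989 -0.99999455] F [1.03580609 0.20622933 0.83211863]
```

View pics/w1.png

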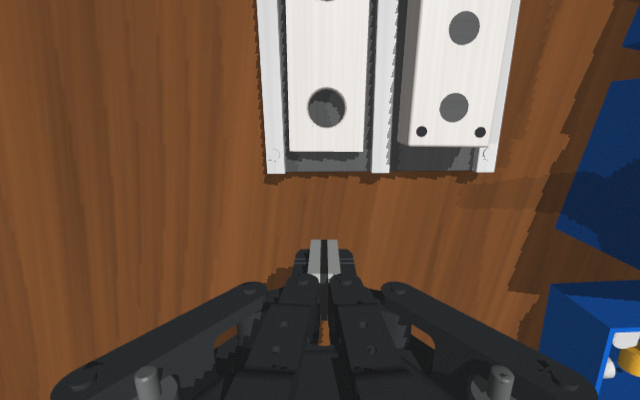

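The wrist view shows the shut fingers at column 325, in line with the plate, whose rear edge runs from (288,152) to (363,152). The approach space behind it is free, so I descend.

Request:
arm_command(motion=[{"tx": 0.002, "ty": 0.001, "tz": 0.04, "twist": -0.006, "hand": 0}, {"tx": 0.002, "ty": 0.001, "tz": 0.075, "twist": -0.006, "hand": 0}, {"tx": 0.002, "ty": 0.001, "tz": 0.085, "twist": -0.006, "hand": 0}, {"tx": 0.002, "ty": 0.001, "tz": 0.085, "twist": -0.006, "hand": 0}, {"tx": 0.002, "ty": 0.001, "tz": 0.085, "twist": -0.006, "hand": 0}])

```text
t: 2.05
ee_pos: [0.5783, -0.185, 0.0192]
tcp_rot: [0.002, 0.651, 0.759, 0.001]
wrist_force: [-0.4, -0.7, 0.7]
width: 0.002
finger_force: 0.0
```

```bash
python3 -c "
from h import *
go(-.04,-.164,.015)
c=pickle.load(open('w.pkl','rb'))
for p,z in(((288,152),.022),((363,152),.022),((275,173),.018),((381,172),.018)):
  q=ray(c,p,z)[:2]-O;print(q@X,q@Y)"
```

```text
fix now [-0.0369 -0.1986] [ 0.57834342 -0.18501162  0.01922311] shift [ 0.0346 -0.0031  0.0041] twist -0.0001 tilt [ 0.00488999 -0.00150585 -0.99998691] F [-0.35419133 -0.70072657  0.74460883]
-0.0675469415190984 -0.15338520589281326
-0.012439044752382241 -0.15376024983582876
-0.0786093935387995 -0.1697311767222556
0.0022329242296677564 -0.16949395029217562
```

Request:
arm_command(motion=[{"tx": 0.005, "ty": -0.003, "tz": 0.003, "hand": 0}, {"tx": 0.012, "ty": -0.003, "tz": 0.003, "hand": 0}, {"tx": 0.02, "ty": -0.003, "tz": 0.003, "hand": 0}, {"tx": 0.025, "ty": -0.003, "tz": 0.003, "hand": 0}, {"tx": 0.025, "ty": -0.003, "tz": 0.003, "hand": 0}])

```text
invalid input at $.motion[0]: expected keys tx, ty, tz, twist, hand
```

```bash
python3 -c "
from h import *
go(-.04,.004,.015)"
```

```text
fix now [-0.0369 -0.1986] [ 0.57834342 -0.18501162  0.01922311] shift [ 0.2026 -0.0032  0.0038] twist -0.0001 tilt [ 0.00488999 -0.00150585 -0.99998691] F [-0.35419133 -0.70072657  0.74460883]
```

Request:
arm_command(motion=[{"tx": 0.005, "ty": -0.003, "tz": 0.003, "twist": 0, "hand": 0}, {"tx": 0.012, "ty": -0.003, "tz": 0.003, "twist": 0, "hand": 0}, {"tx": 0.02, "ty": -0.003, "tz": 0.003, "twist": 0, "hand": 0}, {"tx": 0.025, "ty": -0.003, "tz": 0.003, "twist": 0, "hand": 0}, {"tx": 0.025, "ty": -0.003, "tz": 0.003, "twist": 0, "hand": 0}])

```text
t: 2.55
ee_pos: [0.5691, -0.1577, 0.0135]
tcp_rot: [-0.0, 0.65, 0.76, 0.0]
wrist_force: [-0.5, -0.1, -0.8]
width: -0.002
finger_force: 0.0
```

```bash
python3 -c "
from h import *
go(-.04,.004,.015)"
```

```text
fix now [-0.0418 -0.1702] [ 0.56913847 -0.15773834  0.01349695] shift [ 0.1742  0.0023 -0.0013] twist 0.0031 tilt [ 1.62521261e-04  9.27425672e-04 -9.99999557e-01] F [-0.4620813  -0.05948355 -0.83396591]
```

Request:
arm_command(motion=[{"tx": 0.008, "ty": 0.001, "tz": -0.001, "twist": 0, "hand": 0}, {"tx": 0.018, "ty": 0.002, "tz": -0.001, "twist": 0, "hand": 0}, {"tx": 0.028, "ty": 0.002, "tz": -0.001, "twist": 0, "hand": 0}, {"tx": 0.038, "ty": 0.002, "tz": -0.001, "twist": 0, "hand": 0}, {"tx": 0.048, "ty": 0.002, "tz": -0.001, "twist": 0, "hand": 0}, {"tx": 0.058, "ty": 0.002, "tz": -0.001, "twist": 0, "hand": 0}, {"tx": 0.066, "ty": 0.002, "tz": -0.001, "twist": 0, "hand": 0}, {"tx": 0.07, "ty": 0.002, "tz": -0.001, "twist": 0, "hand": 0}])

```text
t: 3.35
ee_pos: [0.5602, -0.0889, 0.0144]
tcp_rot: [-0.0, 0.65, 0.76, 0.0]
wrist_force: [0.4, -2.9, 1.0]
width: 0.006
finger_force: 1.6
```

```bash
python3 -c "
from h import *
go(-.04,.004,.015)
from plant import optics
c=optics.capture('top');cv2.imwrite('pics/t2.png',cv2.resize(c['img'][80:300,180:470],None,fx=2.5,fy=2.5)[:,:,::-1])"
```

```text
fix now [-0.0401 -0.1009] [ 0.56018166 -0.08890399  0.01438349] shift [ 0.1049  0.0003 -0.0006] twist 0.002 tilt [ 2.85235919e-05  3.90300846e-04 -9.99999923e-01] F [ 0.40627923 -2.88447938  1.01245714]
```

View pics/t2.png

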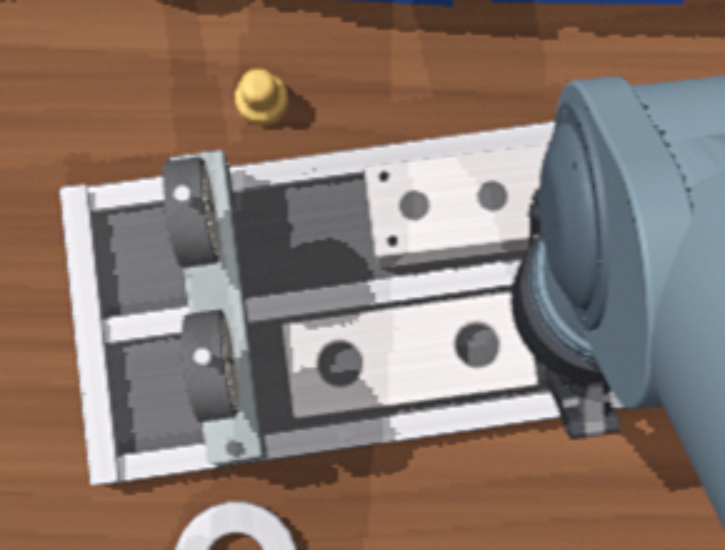

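The plate runs straight in its track, front end at crop (290,370). The block is unmoved, with its front edge still at (368,210). I keep pushing.

Request:
arm_command(motion=[{"tx": 0.008, "ty": 0, "tz": 0, "twist": 0.002, "hand": 0}, {"tx": 0.018, "ty": 0, "tz": 0, "twist": 0.002, "hand": 0}, {"tx": 0.028, "ty": 0, "tz": 0, "twist": 0.002, "hand": 0}, {"tx": 0.038, "ty": 0, "tz": 0, "twist": 0.002, "hand": 0}, {"tx": 0.048, "ty": 0, "tz": 0, "twist": 0.002, "hand": 0}, {"tx": 0.058, "ty": 0, "tz": 0, "twist": 0.002, "hand": 0}, {"tx": 0.068, "ty": 0, "tz": 0, "twist": 0.002, "hand": 0}, {"tx": 0.076, "ty": 0, "tz": 0, "twist": 0.002, "hand": 0}])

```text
t: 4.2
ee_pos: [0.5483, -0.014, 0.0143]
tcp_rot: [-0.0, 0.651, 0.759, 0.0]
wrist_force: [-0.0, -2.9, 0.9]
width: -0.001
finger_force: 1.8
```

```bash
python3 -c "
from h import *
go(-.04,.004,.015)
from plant import optics
c=optics.capture('side');cv2.imwrite('pics/s3.png',c['img'][:,:,::-1])"
```

```text
fix now [-0.0404 -0.025 ] [ 0.54833586 -0.01400924  0.01428107] shift [ 0.029   0.0003 -0.0007] twist -0.0007 tilt [-2.48495712e-04  2.58596799e-04 -9.99999936e-01] F [-0.03920039 -2.9432273   0.91816268]
```

View pics/s3.png

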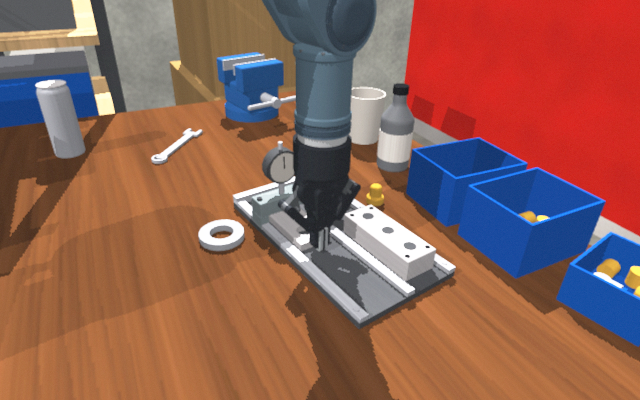

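The fingers at (320,240) are pushing the plate under the bridge, with clear space to the gauges and the block undisturbed. About 29 mm remains, so I go slowly.

Request:
arm_command(motion=[{"tx": 0.006, "ty": 0, "tz": 0, "twist": 0, "hand": 0}, {"tx": 0.012, "ty": 0, "tz": 0, "twist": 0, "hand": 0}, {"tx": 0.017, "ty": 0, "tz": 0, "twist": 0, "hand": 0}, {"tx": 0.021, "ty": 0, "tz": 0, "twist": 0, "hand": 0}, {"tx": 0.024, "ty": 0, "tz": 0, "twist": 0, "hand": 0}, {"tx": 0.026, "ty": 0, "tz": 0, "twist": 0, "hand": 0}])

```text
t: 4.85
ee_pos: [0.5446, 0.0107, 0.0143]
tcp_rot: [-0.0, 0.651, 0.759, -0.0]
wrist_force: [0.1, -3.6, 1.0]
width: 0.003
finger_force: 1.8
```

Request:
arm_command(motion=[{"tx": 0.001, "ty": 0, "tz": 0, "twist": 0, "hand": 0}, {"tx": 0.002, "ty": 0, "tz": 0, "twist": 0, "hand": 0}])

```text
t: 5.05
ee_pos: [0.5444, 0.0122, 0.0142]
tcp_rot: [0.0, 0.651, 0.759, -0.0]
wrist_force: [0.5, -4.0, 1.0]
width: -0.001
finger_force: 1.8
```

Request:
arm_command(motion=[{"tx": 0.001, "ty": 0, "tz": 0, "twist": 0, "hand": 0}, {"tx": 0.002, "ty": 0, "tz": 0, "twist": 0, "hand": 0}])

```text
t: 5.25
ee_pos: [0.5443, 0.0131, 0.0143]
tcp_rot: [0.001, 0.652, 0.759, -0.0]
wrist_force: [1.0, -7.0, 0.9]
width: 0.0
finger_force: 3.2
```

Request:
arm_command(motion=[{"tx": 0.001, "ty": 0, "tz": 0, "twist": 0, "hand": 0}, {"tx": 0.002, "ty": 0, "tz": 0, "twist": 0, "hand": 0}, {"tx": 0.002, "ty": 0, "tz": 0, "twist": 0, "hand": 0}])

```text
t: 5.55
ee_pos: [0.5442, 0.0132, 0.0143]
tcp_rot: [0.001, 0.652, 0.758, -0.001]
wrist_force: [1.3, -8.0, 1.5]
width: 0.0
finger_force: 3.8
```

Request:
arm_command(motion=[{"tx": 0.002, "ty": 0, "tz": 0, "twist": 0, "hand": 0}, {"tx": 0.004, "ty": 0, "tz": 0, "twist": 0, "hand": 0}, {"tx": 0.004, "ty": 0, "tz": 0, "twist": 0, "hand": 0}, {"tx": 0.004, "ty": 0, "tz": 0, "twist": 0, "hand": 0}])

```text
t: 5.95
ee_pos: [0.5442, 0.0133, 0.0144]
tcp_rot: [0.003, 0.653, 0.757, -0.002]
wrist_force: [2.4, -12.7, 1.7]
width: 0.003
finger_force: 6.2
```

```bash
python3 -c "
from h import *
go(-.04,-.06,.015)
from plant import optics
c=optics.capture('wrist');cv2.imwrite('pics/w4.png',c['img'][:,:,::-1]);pickle.dump(c,open('w4.pkl','wb'))"
```

```text
fix now [-0.0403  0.0026] [0.54422352 0.01331677 0.01436861] shift [-0.0626  0.0006 -0.0002] twist -0.006 tilt [ 9.18677091e-04 -7.32210733e-03 -9.99972771e-01] F [  2.36448117 -12.65073904   1.67203967]
```

View pics/w4.png

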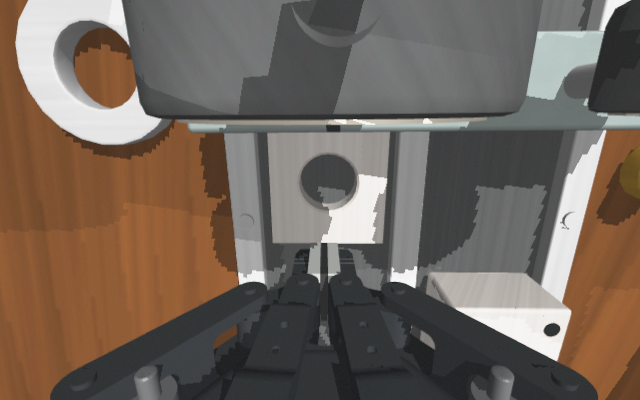

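The wrist view shows the plate straight under the bridge, rear edge from (272,243) to (385,243). The fingers are stalled against it and the force is rising, so it is against the stop. I back off and lift.

Request:
arm_command(motion=[{"tx": -0.02, "ty": 0, "tz": 0, "twist": 0, "hand": 0}, {"tx": -0.045, "ty": 0, "tz": 0, "twist": 0, "hand": 0}, {"tx": -0.07, "ty": 0, "tz": -0.01, "twist": 0, "hand": 0}, {"tx": -0.09, "ty": 0, "tz": -0.05, "twist": 0, "hand": 0}, {"tx": -0.12, "ty": 0, "tz": -0.09, "twist": 0, "hand": 0}, {"tx": -0.16, "ty": 0, "tz": -0.12, "twist": 0, "hand": 0}, {"tx": -0.2, "ty": 0, "tz": -0.15, "twist": 0, "hand": 0}, {"tx": -0.24, "ty": 0, "tz": -0.15, "twist": 0, "hand": 0}])

```text
t: 6.8
ee_pos: [0.5841, -0.2164, 0.17]
tcp_rot: [0.004, 0.65, 0.76, 0.003]
wrist_force: [1.5, -0.4, -0.5]
width: 0.007
finger_force: 0.0
```

Request:
arm_command(motion=[{"tx": -0.05, "ty": 0, "tz": 0, "twist": 0, "hand": 0}, {"tx": -0.08, "ty": 0, "tz": 0, "twist": 0, "hand": 0}, {"tx": -0.08, "ty": 0, "tz": 0, "twist": 0, "hand": 0}])

```text
t: 7.1
ee_pos: [0.5907, -0.3019, 0.1635]
tcp_rot: [0.001, 0.655, 0.756, -0.0]
wrist_force: [-0.9, -0.3, 0.5]
width: -0.002
finger_force: 0.0
```

```bash
python3 -c "
from h import *
go(-.04,-.3,.15)
from plant import optics
w=pickle.load(open('w4.pkl','rb'))
for p in((272,243),(385,243)):
  q=ray(w,p,.022)[:2]-O;print(q@X,q@Y)
c=optics.capture('top');cv2.imwrite('pics/t5.png',cv2.resize(c['img'][100:290,190:470],None,fx=2.8,fy=2.8,interpolation=2)[:,:,::-1]);pickle.dump(c,open('t5.pkl','wb'))"
```

```text
fix now [-0.0425 -0.3161] [ 0.59074532 -0.30193424  0.16351918] shift [0.0161 0.0023 0.0135] twist -0.0099 tilt [ 2.77235602e-04 -1.48618263e-03 -9.99998857e-01] F [-0.9490634  -0.30593072  0.45497184]
-0.06553881149144983 0.0146583911004313
-0.010240176822127831 0.014261824055058632
```

View pics/t5.png

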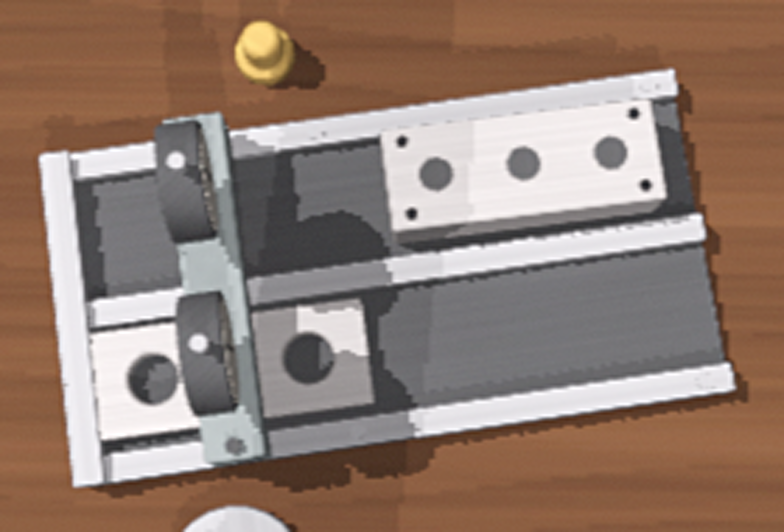

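The top view shows the plate's front end flush with the stop bar at crop column 90–100. Its rear end measures y ≈ 14.5 mm, against 15 mm for home. The block hasn't moved and the arm is clear.

```bash
python3 -c "
from plant import arm
print(arm.close_job())"
```

```text
the job is handed in; nothing more can be done
None
```

The plate is flat in its track and home against the stop bar, the block was left where it was, and the job was handed in about 7 s into the 30 s limit with the arm clear.

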